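# Set the press-and-turn grind dial

## Task

The big flat dial on top of the white coffee grinder is set wrong. Hold it pressed down and turn it until the orange sector shows in the little black-framed window, then let it spring fully back up so that it locks there. Don't force it, and leave the hopper, the screwdriver and the bowl where they are.

Things in the scene. Friction and masses are not known exactly. Their poses are not given: they have to be found in the camera images.
- dial: Dial, 160 mm across, on the grinder. Origin on its upright axis, in its flat top face; z up, x to the orange sector. Black rubber face to 54 mm radius (press here, nothing to grasp; its flat steel cap is look only), then eight 45-degree coloured sectors, 54 to 71 mm radius, then eight rim teeth 4 mm high. A fingertip pressed on the rubber carries it round by friction, either way, without end.
- mark (a point): Middle of the only orange sector (the others are white, blue, green), in the dial's top face, 62.5 mm from its axis; turns with the dial. The rim has a 17 mm gap between teeth in line with the middle of each sector. A fixed 6 mm key, hidden under the cover in line with the window, stands in one gap and locks the dial with about 4 degrees of play either way; turning friction is only 0.03 N m.
- window (a point): Middle of the window, 62.5 mm from the dial's axis, 120 mm above the bench (dial's top face when up). x points away from the axis. An opening 18 mm (radial) by 22 mm, black frame, in a fixed white cover plate 104 mm wide that lies over the dial from 46 to 92 mm from its axis, 134 mm above the bench at its top; a riser behind it, to 108 mm from the axis, is 136 mm high.
- press (a joint): How far the dial is down, m: 0 fully up, 0.007 hard stop. Spring: about 4 N to start, 6 N at 4 mm, 8 N at 7 mm. Held down 4.5 mm or more, the dial turns past the key. Let go over a gap it springs up and locks; let go elsewhere, a tooth rests under the key and it stays about 3.5 mm down (it may start so).
- grinder: White grinder housing, fixed to the bench, under the dial: origin on the bench under the dial's axis, x axis towards the window. 226 mm (x, from -105 to 121 mm) by 200 mm (y), flat deck 110 mm high.
- hopper: Clear loose hopper, an open cup 124 mm wide at the rim and 100 mm high, standing beside the grinder; origin under its middle. Leave alone.
- driver: Screwdriver with green handle, 190 mm long, lying beside the grinder. Leave alone.
- bowl: White bowl 120 mm wide, 55 mm high; origin under its middle. Leave alone.

How it is judged (in metres and radians):
At the end, for the whole second after the job is handed in: The dial is fully up (pressed less than 1.5 mm), still, and the middle of its orange sector lies within 7 mm horizontally of the middle of the window (horizontal distance between mark and window below 0.007 m and value of joint press below 0.0015 m and angular speed of dial below 0.1 rad/s); the robot touches nothing.
It fails at once if the dial is forced: more than 40 N between the robot's fingers and the dial (contact force between the fingers and dial above 40 N).
It fails at once if a bystander (hopper, screwdriver, bowl) is moved by more than 25 mm (distance of any of hopper, driver, bowl from where it was at the start of the episode above 0.025 m).
It also fails if it takes over 51 s, if anything falls off the work surface, if the arm or the gripper's body presses on something with over 40 N, if the wrist force passes 120 N, or if a joint passes its speed limit or range.

## Robot

A 6-joint arm with a two-finger parallel gripper is mounted at the origin on the work surface. World frame = base frame: x ahead of the robot, y to its left, z up, the work surface at z = 0. Lengths are in m, angles in degrees, forces in N, time in s.
With the tool pointing down it reaches from about 0.35 to 0.875 m from the base axis. Payload 4.2 kg.
Tool frame: the origin (TCP) lies on the front face of the gripper's body, between the roots of the fingers; the fingertips stand finger_overhang ahead of it and the grasp point (between the pads) lies 51 mm ahead of it (finger_overhang is the distance from the TCP to the fingertips, in m); z points along the fingers, y is the line along which they close (so a half turn about z gives the same grasp; the last joint's range is limited). The gripper opens to 87 mm and grips with 3 to 60 N. Pads are 19 mm wide; open, the fingers measure 117 mm over their backs; the gripper's body (75 mm by 190 mm) begins 51 mm behind the grasp point.
Start: joints at [88.213, 22.042, 0.453, 0, -68.411, -14.817], TCP at [0.179, 0.599, 0.292] pointing down, gripper open.
Joint ranges: [-179.83, 179.83], [-69.29, 118.12], [-61.27, 80.66], [-181.25, 117.63], [-171.15, -9.14], [-177.46, 177.46]. Speed limits (degrees/s): [159.86, 159.86, 180, 180, 180, 180].

## Interface

Orientations are given as a 3x3 rotation matrix whose columns are the frame's x, y, z axes.
In Python, from station import sense, capture, camera_model, finish_job, finger_overhang gives the robot as it stands. The module is installed in compiled form; this text tells all that it offers.
- The arm moves only by the tool jog_arm, never from a script. Its argument "rows" is a list that holds one entry, the list of rows, each a list of 4 numbers: the shift along the tool's x, y, z in m, then the turn about the tool's z in rad. A call has 1 to 20 rows; each row shifts and turns the commanded pose from where the row before left it, along the tool's axes as they then stand; what a row does not reach is not made up. A row lasts 1/8 s, in which the tool goes at most 62.5 mm and 10.7 degrees, less where a joint would pass 70% of its speed; a pose out of reach is approached as far as the arm can. A call is refused whole if a number of a shift passes 0.0625 or a number of a turn 0.188, either way. A call with a gripper value outside its range is refused whole. "claw" is the opening, from 0 (shut) to 1 (fully open), set as the call begins (left out, the last holds). The fingers move at their own pace and stop on an object; the grip force is fixed at half the most. Time passes only in rows, so rows that do not move let the fingers close. It gives the time, the measured TCP pose, the force, the opening and the grip force at its end, in the units of the state.
- sense(): the state, without advancing time (a new reading comes with each control period).
- capture(name): name is "side" or "top" or "wrist"; returns the picture (480x640x3 uint8, red, green, blue); there is no depth.
- camera_model(name): a dict with "fovy" (degrees; the focal length in pixels is half the picture's height over the tangent of half this angle, whatever the lens; pixels are square), "cx", "cy" (the principal point, pixels), "eye" and "rotation" of the camera in the world. Camera axes: x right, y down, z forward; pixel columns grow to the right and rows downward; lengths in m; the calibration is good to about 2 mm. The wrist camera is an equidistant fisheye: a pixel r from the principal point sees the ray r / f radians off the axis. A picture is of the moment at which its call begins: read the wrist's pose just before it. camera_model takes no time and is no camera call; for the wrist camera it gives the pose at the moment of the call.
- finish_job(): hands the job in; it is judged then, once.
The state is a dict: "time_s": time; "joints": joint angles; "joint_velocities": joint speeds; "effort": joint torques, N m; "tcp_pos": TCP position; "ee_rot": TCP orientation; "wrist_force": force on the tool from outside, world axes, zero at the start; "moment": the same for the moment, N m; "gripper_width": opening from 0.0 (shut) to 1.0 (fully open); "gripper_force": force on a finger pad.
Only numpy, scipy, OpenCV 4.12 (cv2) and the standard library are available. Lean on these libraries where they do the work, as an engineer would, in place of code of your own. Each camera call takes 0.05 s, during which the arm holds its last target. There are 200 camera calls.

## Working session

There is one attempt and no reset: what is moved stays moved. The work goes in short steps, Python scripts to look and compute and a tool call to move; the robot and the scene stay as the last step left them, time stands still between calls to the robot, and variables do not carry over. Pictures are saved under pics/ and viewed, at most 10 in all, crops included, and the job is handed in when it is done.

Besides the shell and the picture viewer there is one more tool, called after "Emit:" as a command line: name --argument value ..., lists and objects as JSON in quotes. jog_arm: Moves the arm, as the interface text tells. Its arguments: {"type":"object","properties":{"rows":{"type":"array"},"claw":{"type":"number"}},"required":["rows"]}

```bash
mkdir -p pics; python3 - <<'E'
from station import *
import cv2
s=sense();print(s['time_s'],s['tcp_pos'],s['ee_rot'],s['gripper_width'],finger_overhang() if callable(finger_overhang) else finger_overhang)
for n in ('side','top','wrist'):
    print(n,camera_model(n)); cv2.imwrite(f'pics/{n}0.png',capture(n)[:,:,::-1])
E
```

```text
0.0 [0.17846702 0.59851246 0.29115318] [[ 9.58236762e-01 -2.85975570e-01 -5.30261471e-04]
 [-2.85976044e-01 -9.58234420e-01 -2.12074358e-03]
 [ 9.83660595e-05  2.18381654e-03 -9.99997611e-01]] 1.0036077892568023 0.0697
side {'fovy': 51.83094272749383, 'cx': 324.7749963322971, 'cy': 246.5833209824556, 'eye': array([0.20468152, 0.42606144, 0.73953677]), 'rotation': array([[-0.74878184, -0.48889715,  0.44755483],
       [-0.66272875,  0.54124367, -0.5175383 ],
       [ 0.01078678, -0.68413074, -0.72927963]])}
top {'fovy': 49.22992644576418, 'cx': 319.803942473366, 'cy': 244.4841562468232, 'eye': array([ 0.39459573, -0.02618037,  0.93178807]), 'rotation': array([[ 1.58704272e-01, -9.64305819e-01,  2.11960472e-01],
       [-9.87325692e-01, -1.54794004e-01,  3.50256156e-02],
       [-9.65194824e-04, -2.14832734e-01, -9.76650380e-01]])}
wrist {'fovy': 65.70646984690485, 'cx': 315.1227371206414, 'cy': 245.78970597624416, 'eye': array([0.24931812, 0.57753871, 0.38379164]), 'rotation': array([[-0.28605981, -0.92265885, -0.25859318],
       [-0.95821075,  0.27583873,  0.0757968 ],
       [ 0.00139543,  0.26946918, -0.963008  ]])}
```

View pics/top0.png

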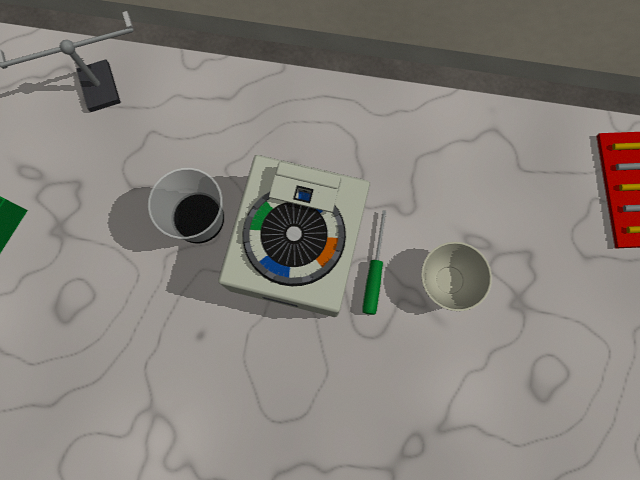

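View pics/wrist0.png

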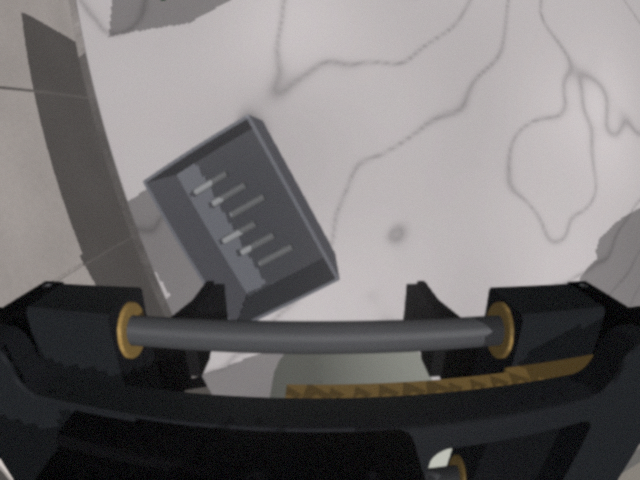

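The top view shows the dial's cap at (294,234), the window at (304,195), the orange sector near (327,251), the hopper on the left, and the screwdriver and bowl on the right. The wrist camera does not see the grinder yet.

```bash
cat > h.py <<'E'
import numpy as np, cv2
from station import *
def ray(m,u,v,fish=False):
    f=240/np.tan(np.radians(m['fovy'])/2); d=np.array([u-m['cx'],v-m['cy']])
    if fish:
        r=np.hypot(*d); t=r/f; c=np.r_[d/max(r,1e-9)*np.sin(t),np.cos(t)]
    else: c=np.r_[d/f,1]
    return m['rotation']@c
def plane(m,u,v,z,fish=False):
    d=ray(m,u,v,fish); return m['eye']+d*(z-m['eye'][2])/d[2]
def blobs(img,lo,hi,amin=40):
    h=cv2.cvtColor(img,cv2.COLOR_RGB2HSV); k=cv2.inRange(h,np.array(lo),np.array(hi))
    n,l,s,c=cv2.connectedComponentsWithStats(k)
    return [(c[i].round(1),int(s[i,4]),s[i,:4]) for i in range(1,n) if s[i,4]>=amin]
OR=((5,150,80),(18,255,255)); BL=((100,120,60),(125,255,255)); GR=((50,120,50),(85,255,255))
E
python3 - <<'E'
from h import *
im=cv2.imread('pics/top0.png')[:,:,::-1].copy(); m=camera_model('top')
for n,c in (('or',OR),('bl',BL),('gr',GR)):
    for b in blobs(im,*c): 
        if 230<b[0][0]<360: print(n,b[0],b[1],plane(m,*b[0],.118).round(4))
print('cap',plane(m,294,234,.12),'win',plane(m,304,195,.134))
c=cv2.resize(im[140:330,200:400],None,fx=3,fy=3,interpolation=cv2.INTER_CUBIC)
cv2.imwrite('pics/crop1.png',c[:,:,::-1])
E
```

```text
or [327.3 251. ] 316 [ 0.5626 -0.0104  0.118 ]
bl [303.8 195.8] 77 [0.647  0.0415 0.118 ]
bl [275.  266.8] 324 [0.5245 0.067  0.118 ]
gr [260.  216.3] 311 [0.6018 0.1054 0.118 ]
cap [0.58115058 0.04625509 0.12      ] win [0.64341392 0.04008579 0.134     ]
```

View pics/crop1.png

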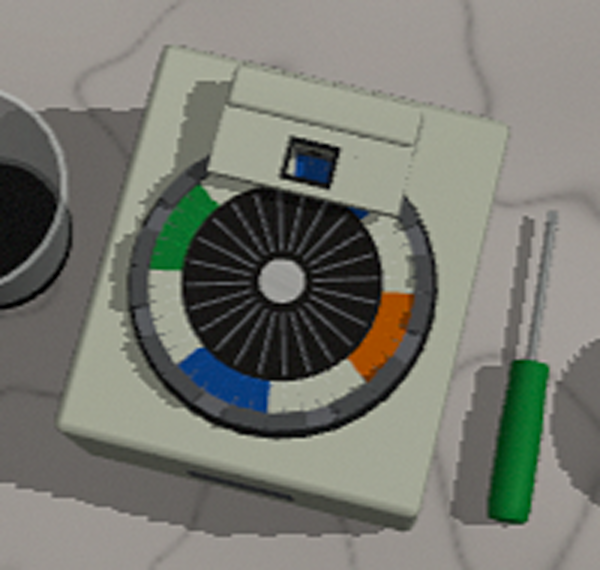

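View pics/side0.png

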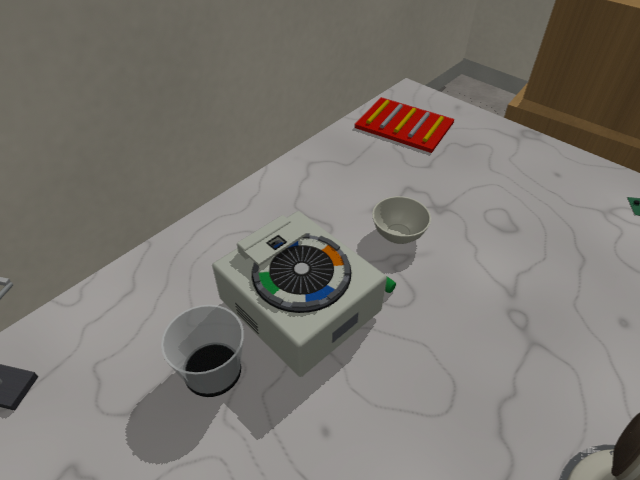

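The crop shows orange at the lower right, about 100° from the window, and blue only partly centred in the window, so the dial may be resting on a tooth. I'll refine the axis and angles from both views.

```bash
python3 - <<'E'
from h import *
it=cv2.imread('pics/top0.png')[:,:,::-1].copy(); si=cv2.imread('pics/side0.png')[:,:,::-1].copy()
mt,ms=camera_model('top'),camera_model('side')
def cap(im,u,v,z):
    g=cv2.cvtColor(im,cv2.COLOR_RGB2GRAY); w=g[v-12:v+13,u-12:u+13]
    n,l,s,c=cv2.connectedComponentsWithStats((w>120).astype(np.uint8))
    k=l[12,12]; return c[k]+[u-12,v-12],s[k,4]
def tri(a,b):
    da,db=ray(mt,*a),ray(ms,*b); A=np.c_[da,-db]
    t=np.linalg.lstsq(A,ms['eye']-mt['eye'],rcond=None)[0]
    p,q=mt['eye']+t[0]*da,ms['eye']+t[1]*db; return (p+q)/2,np.linalg.norm(p-q)
ct,cs=cap(it,294,234,0),cap(si,301,269,0); print(ct,cs)
P,e=tri(ct[0],cs[0]); print('cap',P.round(4),e, plane(mt,*ct[0],.117),plane(ms,*cs[0],.117))
for n,c in (('or',OR),('bl',BL),('gr',GR)):
  for nm,im,m,cc in (('top',it,mt,ct[0]),('side',si,ms,cs[0])):
    C=plane(m,*cc,.118)
    for b in blobs(im,*c):
        p=plane(m,*b[0],.118); d=p-C; r=np.hypot(*d[:2])
        if .04<r<.09: print(nm,n,b[0],b[1],'r',r.round(4),'ang',np.degrees(np.arctan2(d[1],d[0])).round(1))
# window: dark frame pixels
C=plane(mt,*ct[0],.118)
for nm,im,m,(u,v) in (('top',it,mt,(304,195)),('side',si,ms,(277,243))):
    g=cv2.cvtColor(im,cv2.COLOR_RGB2GRAY)[v-12:v+13,u-14:u+15]
    n,l,s,c=cv2.connectedComponentsWithStats((g<110).astype(np.uint8))
    k=1+np.argmax(s[1:,4]); x,y,w,h,a=s[k]
    cc=cv2.minAreaRect(cv2.findNonZero((l==k).astype(np.uint8)))
    px=np.array(cc[0])+[u-14,v-12]; p=plane(m,*px,.134); cap_=plane(m,*(ct if nm=='top' else cs)[0],.118)
    d=p-cap_; print(nm,'win',px,cc,a,p.round(4),'r',np.hypot(*d[:2]),'ang',np.degrees(np.arctan2(d[1],d[0])))
# housing axis from deck edges in crop
q=[plane(mt,200+a/3,140+b/3,.11)[:2] for a,b in ((165,47),(60,430),(507,125),(412,522))]
for d in (q[0]-q[1],q[2]-q[3],q[2]-q[0],q[3]-q[1]): print(np.degrees(np.arctan2(d[1],d[0])),np.hypot(*d))
E
```

```text
(array([293.45962733, 233.19254658]), np.int32(161)) (array([301.06140351, 267.78947368]), np.int32(114))
cap [0.5829 0.0476 0.1184] 0.00044105201338274916 [0.58301276 0.04760141 0.117     ] [0.58395355 0.04681556 0.117     ]
top or [327.3 251. ] 316 r 0.0613 ang -109.2
side or [333.1 255.4] 218 r 0.0604 ang -110.7
top bl [303.8 195.8] 77 r 0.0645 ang -5.3
top bl [275.  266.8] 324 r 0.0615 ang 161.5
side bl [319.2 293.7] 242 r 0.0618 ang 161.0
top gr [260.  216.3] 311 r 0.061 ang 71.8
side gr [267.9 282.3] 236 r 0.0611 ang 72.4
top win [302.76470566 193.94117737] ((12.764705657958984, 10.941177368164062), (17.947635650634766, 14.55213737487793), 14.03624439239502) 249 [0.6448 0.0423 0.134 ] r 0.06227709455486767 ang -4.78090319754345
side win [276.07692146 242.1153841 ] ((13.076921463012695, 11.115384101867676), (11.371353149414062, 17.750404357910156), 56.30992889404297) 178 [0.6444 0.0438 0.134 ] r 0.061118174421343444 ang -3.3611948047550766
-3.888416169955536 0.2202870402122512
-4.781288613441123 0.2237402931578863
-94.4385321587254 0.19473075230949335
-95.4746593389811 0.1913085579458462
```

The axis is at about (0.583, 0.0475), orange at about −108.6° and the window at about −4.6°, so the dial needs about +104° counter-clockwise. I'll straddle the axis with half-open fingers, press, and turn only about the tool axis.

Emit:
jog_arm --rows '[[[0.0341,0.0258,0,0],[0.0341,0.0258,0,0],[0.0341,0.0258,0,0],[0.0341,0.0258,0,0],[0.0341,0.0258,0,0],[0.0341,0.0258,0,0],[0.0341,0.0258,0,0],[0.0341,0.0258,0,0],[0.0341,0.0258,0,0],[0.0341,0.0258,0,0],[0.0341,0.0258,0,0],[0.0341,0.0258,0,0],[0.0341,0.0258,0,0],[0.0341,0.0258,0,0],[0.0341,0.0258,0,0],[0.0341,0.0258,0,0]]]' --claw 0.5

```text
time_s: 2.15
tcp_pos: [0.584, 0.0462, 0.2919]
ee_rot: [[0.958, -0.286, -0.001], [-0.286, -0.958, -0.0], [-0.001, 0.0, -1.0]]
wrist_force: [0.2, -0.6, 0.1]
gripper_width: 0.498
gripper_force: 0.0
```

Emit:
jog_arm --rows '[[[0,0,0,0.15],[0,0,0,0.15],[0,0,0,0.15],[0,0,0,0.15],[0,0,0,0.15],[0,0,0,0.15],[0,0,0,0.15],[0,0,0,0.15],[0,0,0,0.15],[0,0,0,0.15],[0,0,0,0]]]'

```text
time_s: 3.52
tcp_pos: [0.5833, 0.0474, 0.2919]
ee_rot: [[-0.216, -0.976, -0.001], [-0.976, 0.216, -0.0], [0.0, 0.001, -1.0]]
wrist_force: [-0.3, 0.9, 0.2]
gripper_width: 0.502
gripper_force: 0.0
```

```bash
python3 - <<'E'
from h import *
s=sense();print(s['time_s'],s['joints'],s['tcp_pos'],s['wrist_force'],s['gripper_width'])
R=s['ee_rot'];print(R.round(4)); print('shift',R.T@(np.array([.583,.0475,.202])-s['tcp_pos']))
m=camera_model('wrist'); im=capture('wrist'); cv2.imwrite('pics/w1.png',im[:,:,::-1])
for n,c in (('or',OR),('bl',BL),('gr',GR)):
    for b in blobs(im,*c,150): print(n,b[0],b[1],plane(m,*b[0],.118,True).round(4))
E
```

```text
3.525 [ 2.04901477e+01  1.82065028e+01 -5.34538080e+00 -9.33627251e-03
 -6.64901755e+01 -3.29346961e+01] [0.58328491 0.04741174 0.29189081] [-0.27626012  0.89252005  0.15641403] 0.5021162453791206
[[-2.156e-01 -9.765e-01 -7.000e-04]
 [-9.765e-01  2.156e-01 -1.000e-04]
 [ 3.000e-04  7.000e-04 -1.000e+00]]
shift [-4.93803262e-05  2.34553937e-04  8.98909897e-02]
or [324.2 161.9] 1406 [ 0.5638 -0.0109  0.118 ]
bl [394.5 251.7] 1308 [0.5257 0.0658 0.118 ]
bl [231.6 256. ] 234 [0.6476 0.0424 0.118 ]
gr [338.3  63.7] 1470 [ 0.5388 -0.0786  0.118 ]
gr [303.5 314.1] 693 [0.6047 0.1013 0.118 ]
```

View pics/w1.png

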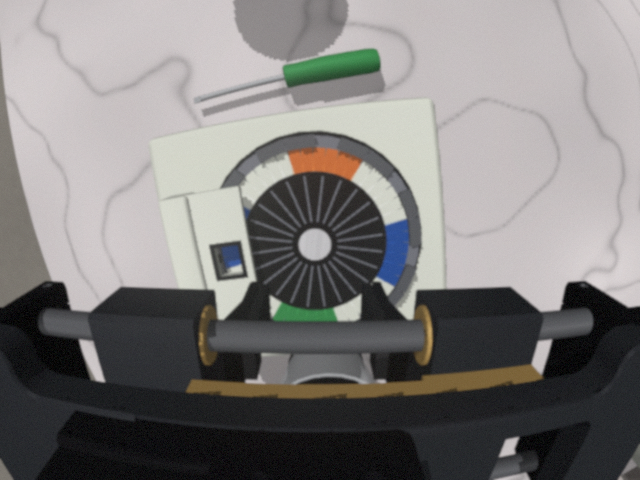

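The wrist view confirms it: cap at (316,244) directly below the tool, orange at (324,162), window at (228,258). I'll pre-turn so the finger line stays away from the cover during the sweep, and descend to 10 mm above the face.

Emit:
jog_arm --rows '[[[0,0,0.01,-0.15],[0,0,0.01,-0.15],[0,0,0.01,-0.15],[0,0,0.01,-0.15],[0,0,0.01,-0.15],[0,0,0.01,-0.15],[0,0,0.01,0],[0,0,0.01,0],[0,0,0.01,0],[0,0,0.002,0],[0,0,0,0]]]'

```text
time_s: 4.95
tcp_pos: [0.5835, 0.0474, 0.2002]
ee_rot: [[0.63, -0.777, -0.0], [-0.777, -0.63, -0.0], [0.0, 0.0, -1.0]]
wrist_force: [-0.2, -0.4, 0.8]
gripper_width: 0.497
gripper_force: 0.0
```

Emit:
jog_arm --rows '[[[0,0,0.002,0],[0,0,0.002,0],[0,0,0.002,0],[0,0,0.002,0],[0,0,0.001,0],[0,0,0.001,0],[0,0,0.001,0],[0,0,0.001,0],[0,0,0.001,0],[0,0,0,0],[0,0,0,0]]]'

```text
time_s: 6.32
tcp_pos: [0.5835, 0.0474, 0.1875]
ee_rot: [[0.63, -0.777, 0.0], [-0.777, -0.63, -0.0], [0.0, -0.0, -1.0]]
wrist_force: [-0.6, -0.4, 2.3]
gripper_width: 0.499
gripper_force: 1.2
```

Emit:
jog_arm --rows '[[[0,0,0.001,0],[0,0,0,0],[0,0,0,0]]]'

```text
time_s: 6.7
tcp_pos: [0.5834, 0.0474, 0.1869]
ee_rot: [[0.63, -0.777, 0.0], [-0.777, -0.63, -0.0], [0.0, -0.0, -1.0]]
wrist_force: [-2.7, 0.0, 6.8]
gripper_width: 0.501
gripper_force: 2.7
```

Emit:
jog_arm --rows '[[[0,0,0.001,0],[0,0,0,0],[0,0,0,0]]]'

```text
time_s: 7.08
tcp_pos: [0.5834, 0.0474, 0.186]
ee_rot: [[0.63, -0.777, 0.0], [-0.777, -0.63, -0.0], [0.0, -0.0, -1.0]]
wrist_force: [-2.7, 0.5, 6.3]
gripper_width: 0.501
gripper_force: 3.0
```

Emit:
jog_arm --rows '[[[0,0,0.001,0],[0,0,0,0],[0,0,0,0]]]'

```text
time_s: 7.45
tcp_pos: [0.5834, 0.0474, 0.1851]
ee_rot: [[0.63, -0.777, 0.0], [-0.777, -0.63, -0.0], [0.0, -0.0, -1.0]]
wrist_force: [-2.5, 0.4, 7.3]
gripper_width: 0.5
gripper_force: 3.3
```

Emit:
jog_arm --rows '[[[0,0,0.001,0],[0,0,0,0],[0,0,0,0]]]'

```text
time_s: 7.82
tcp_pos: [0.5834, 0.0474, 0.1842]
ee_rot: [[0.63, -0.777, 0.0], [-0.777, -0.63, -0.0], [0.0, -0.0, -1.0]]
wrist_force: [-2.2, -0.1, 7.0]
gripper_width: 0.5
gripper_force: 3.5
```

```bash
cat > look.py <<'E'
from h import *
s=sense(); print(s['time_s'],s['tcp_pos'].round(4),s['wrist_force'].round(1),s['joints'].round(1))
for nm in ('top','side','wrist'):
    m=camera_model(nm); im=capture(nm); f=nm=='wrist'
    cv2.imwrite(f"pics/{nm}_{int(s['time_s']*100)}.png",im[:,:,::-1])
    for n,c in (('or',OR),('bl',BL),('gr',GR)):
        for b in blobs(im,*c,30):
            p=plane(m,*b[0],.117,f); d=p[:2]-[.583,.0475]; r=np.hypot(*d)
            if .045<r<.08: print(nm,n,b[1],'r',r.round(3),'ang',np.degrees(np.arctan2(d[1],d[0])).round(1))
E
python3 look.py
```

```text
7.825 [0.5834 0.0474 0.1842] [-2.2 -0.1  7. ] [ 20.5  23.8 -13.6   0.  -52.5  18.5]
top or 44 r 0.066 ang -92.6
top bl 328 r 0.062 ang 161.5
top gr 144 r 0.062 ang 84.2
side or 118 r 0.061 ang -122.4
side bl 232 r 0.064 ang 159.8
side gr 232 r 0.062 ang 73.7
wrist or 3315 r 0.061 ang -105.9
wrist bl 764 r 0.062 ang -4.7
wrist bl 60 r 0.054 ang 164.3
```

Emit:
jog_arm --rows '[[[0,0,0,-0.05],[0,0,0,-0.05],[0,0,0,-0.05],[0,0,0,-0.05],[0,0,0,-0.05],[0,0,0,-0.05],[0,0,0,-0.05],[0,0,0,-0.05],[0,0,0,-0.05],[0,0,0,-0.05],[0,0,0,0]]]'

```text
time_s: 9.35
tcp_pos: [0.5831, 0.0472, 0.1841]
ee_rot: [[0.925, -0.379, -0.001], [-0.379, -0.925, -0.001], [-0.0, 0.001, -1.0]]
wrist_force: [-3.1, 0.5, 7.6]
gripper_width: 0.499
gripper_force: 3.6
```

```bash
python3 look.py
```

```text
9.35 [0.5831 0.0472 0.1841] [-3.1  0.5  7.6] [ 20.5  23.8 -13.7   0.  -52.6  47.2]
top or 62 r 0.058 ang -82.0
top bl 322 r 0.062 ang -169.8
top gr 196 r 0.062 ang 109.1
side or 63 r 0.059 ang -97.7
side bl 234 r 0.062 ang -172.5
side gr 232 r 0.063 ang 101.5
wrist or 3309 r 0.062 ang -77.7
wrist bl 1628 r 0.063 ang -3.6
wrist bl 96 r 0.054 ang -167.1
```

The dial follows without slip: 28.7° for a 0.5 rad turn. I'll turn the remaining 75°.

Emit:
jog_arm --rows '[[[0,0,0,-0.07],[0,0,0,-0.07],[0,0,0,-0.07],[0,0,0,-0.07],[0,0,0,-0.07],[0,0,0,-0.07],[0,0,0,-0.07],[0,0,0,-0.07],[0,0,0,-0.07],[0,0,0,-0.07],[0,0,0,-0.07],[0,0,0,-0.07],[0,0,0,-0.07],[0,0,0,-0.07],[0,0,0,-0.07],[0,0,0,-0.07],[0,0,0,-0.07],[0,0,0,-0.07],[0,0,0,-0.055],[0,0,0,0]]]'

```text
time_s: 12.0
tcp_pos: [0.5829, 0.0463, 0.1841]
ee_rot: [[0.601, 0.799, -0.001], [0.799, -0.601, -0.002], [-0.002, 0.0, -1.0]]
wrist_force: [-2.1, -3.0, 6.6]
gripper_width: 0.499
gripper_force: 3.6
```

```bash
python3 look.py
```

```text
12.0 [0.5829 0.0463 0.1841] [-2.1 -3.   6.6] [ 2.040e+01  2.380e+01 -1.370e+01  1.000e-01 -5.260e+01  1.225e+02]
top bl 311 r 0.061 ang -95.6
top gr 274 r 0.063 ang 178.7
side bl 40 r 0.066 ang -109.1
side bl 234 r 0.063 ang 87.2
side gr 239 r 0.063 ang 173.0
wrist or 1200 r 0.063 ang -9.9
wrist bl 3873 r 0.06 ang 83.0
wrist bl 104 r 0.056 ang -92.3
```

Blue is at about −95.6°, so orange is at about −5.6° against the window's −4.6°, within the key's play. I'll lift slowly.

Emit:
jog_arm --rows '[[[0,0,-0.001,0],[0,0,-0.001,0],[0,0,-0.001,0],[0,0,-0.001,0],[0,0,-0.001,0],[0,0,-0.001,0],[0,0,-0.001,0],[0,0,-0.001,0],[0,0,-0.002,0],[0,0,-0.004,0],[0,0,-0.01,0],[0,0,-0.02,0],[0,0,-0.03,0],[0,0,-0.03,0],[0,0,-0.03,0],[0,0,0,0]]]'

```text
time_s: 14.15
tcp_pos: [0.5845, 0.0477, 0.321]
ee_rot: [[0.601, 0.799, 0.007], [0.799, -0.601, 0.002], [0.006, 0.005, -1.0]]
wrist_force: [0.2, 0.1, -1.2]
gripper_width: 0.504
gripper_force: 0.0
```

Emit:
jog_arm --rows '[[[-0.03,-0.04,0,0],[-0.03,-0.04,0,0],[-0.03,-0.04,0,0],[-0.03,-0.04,0,0],[0,0,0,0],[0,0,0,0]]]'

```text
time_s: 14.9
tcp_pos: [0.3837, 0.048, 0.3175]
ee_rot: [[0.601, 0.799, 0.001], [0.799, -0.601, 0.0], [0.001, 0.001, -1.0]]
wrist_force: [1.0, -0.9, -0.2]
gripper_width: 0.499
gripper_force: 0.0
```

```bash
python3 look.py; python3 - <<'E'
import cv2,glob,os,numpy as np
t=cv2.imread(sorted(glob.glob('pics/top_*'),key=os.path.getmtime)[-1])[140:330,200:400]
s=cv2.imread(sorted(glob.glob('pics/side_*'),key=os.path.getmtime)[-1])[190:380,200:400]
cv2.imwrite('pics/end.png',cv2.resize(np.vstack([t,s]).reshape(2,190,200,3).transpose(1,0,2,3).reshape(190,400,3),None,fx=2,fy=2,interpolation=cv2.INTER_CUBIC))
E
```

```text
14.9 [0.3837 0.048  0.3175] [ 1.  -0.9 -0.2] [ 31.5  -3.5 -27.3   0.  -66.1 111.5]
top or 103 r 0.065 ang -3.3
top bl 337 r 0.062 ang 85.4
top bl 321 r 0.061 ang -94.9
top gr 316 r 0.061 ang 174.7
side bl 216 r 0.062 ang -93.7
side bl 239 r 0.06 ang 83.4
side gr 239 r 0.059 ang 176.1
wrist or 119 r 0.071 ang -6.4
wrist bl 981 r 0.06 ang 83.1
wrist bl 847 r 0.063 ang -93.2
wrist gr 998 r 0.059 ang 176.3
```

View pics/end.png

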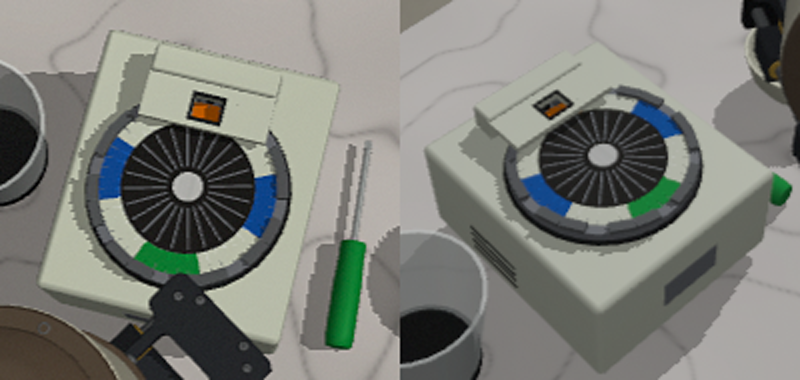

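Orange fills the window at −4.6° or so, and the bystanders are in place. I'll check the cap height against the start to confirm it sprang up.

```bash
python3 - <<'E'
from h import *
import glob,os
mt,ms=camera_model('top'),camera_model('side')
def cap(im,u,v):
    g=cv2.cvtColor(im,cv2.COLOR_BGR2GRAY)[v-12:v+13,u-12:u+13]
    n,l,s,c=cv2.connectedComponentsWithStats((g>120).astype(np.uint8)); return c[l[12,12]]+[u-12,v-12]
last=lambda n:sorted(glob.glob(f'pics/{n}_*'),key=os.path.getmtime)[-1]
for a,b in (('pics/top0.png','pics/side0.png'),(last('top'),last('side'))):
    x,y=cap(cv2.imread(a),294,234),cap(cv2.imread(b),301,269)
    da,db=ray(mt,*x),ray(ms,*y); t=np.linalg.lstsq(np.c_[da,-db],ms['eye']-mt['eye'],rcond=None)[0]
    print(x,y,((mt['eye']+t[0]*da+ms['eye']+t[1]*db)/2).round(4))
E
```

```text
[293.45962733 233.19254658] [301.06140351 267.78947368] [0.5829 0.0476 0.1184]
[293.28402367 232.73964497] [301.1496063  267.03149606] [0.5829 0.0477 0.1205]
```

From pressed to now, the blue and green sectors in the side view shifted about 5 mm along the viewing ray. That is a rise of about 6 mm, so the dial is fully up. The angle is within 1° of the window, and the arm is clear of everything.

```bash
python3 -c "
from station import *
print(finish_job())"
```

```text
the job is handed in; nothing more can be done
None
```

The dial now shows orange in the window, within about 1° of centre, and has sprung back up and locked; the arm is clear, the hopper, screwdriver and bowl were not touched, and the job is handed in (no verdict was returned).

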